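# Pass a waste bottle through the sprung hatch

## Robot

A 6-joint arm with a two-finger parallel gripper is mounted at the origin on the work surface. World frame = base frame: x ahead of the robot, y to its left, z up, the work surface at z = 0. Lengths are in m, angles in rad, forces in N, time in s.
With the tool pointing down it reaches from about 0.3 to 1 m from the base axis. Payload 5.1 kg.
Tool frame: the origin (TCP) lies at the very end of the fingers, on their centre line; the grasp point (between the pads) lies 19 mm behind it; y points along the fingers, z is the direction in which the jaws open and shut, and the axes are right-handed (so a half turn about y gives the same grasp; the last joint's range is limited). The gripper opens to 95 mm and grips with 3 to 60 N. Pads are 20 mm wide; open, the fingers measure 119 mm over their backs; the gripper's body (75 mm by 180 mm) begins 59 mm behind the grasp point.
Start: joints at [1.02, 0.124, 1.65, -0, 1.367, -0.083], TCP at [0.293, 0.58, 0.215] pointing down, gripper open.
Joint ranges: [-2.61, 2.61], [-1.02, 2.33], [0.03, 2.71], [-1.35, 4.49], [0.32, 2.68], [-2.91, 2.91]. Speed limits (rad/s): [2.57, 2.57, 3.14, 3.14, 3.14, 3.14].

## Interface

Orientations are given as a unit quaternion [w, x, y, z].
In Python, from plant import arm gives the robot as it stands.
- The arm moves only by the shell command python3 -m creep 'ROWS' [FORCE]. ROWS is text: rows parted by semicolons, each of 7 numbers parted by spaces: the closure, from 0 (fully open) to 1 (shut), then the shift along the tool's x, y, z in mm, then the turn, a rotation vector about the tool's x, y, z in rad. In form: claw dx dy dz ax ay az; .... A call has 1 to 10 rows; each row is the pose to reach, as a shift and turn from the pose measured when the call began, along the tool's axes at that moment; what a row does not reach only later rows make up. A row lasts 1/10 s, in which the tool goes at most 50 mm and 8.59 degrees, less where a joint would pass 70% of its speed; a pose out of reach is approached as far as the arm can. A call with a gripper value outside its range is refused whole. The fingers move at their own pace and stop on an object; FORCE is the grip in N (left out, the last holds). Time passes only in rows, so rows that repeat a pose let the fingers close. It gives the time, the measured TCP pose, the force and the opening at its end, in the units of the state.
- arm.observe(): the state, without advancing time (a new reading comes with each control period).
- arm.grab_frame(name): name is "scene" or "top" or "wrist"; returns the picture (420x560x3 uint8, red, green, blue); there is no depth.
- arm.camera_params(name): a dict with "fovy" (degrees; the focal length in pixels is half the picture's height over the tangent of half this angle, whatever the lens; pixels are square), "cx", "cy" (the principal point, pixels), "dist" ([k1, k2, p1, p2, k3] as OpenCV has them; the pictures are not rectified), "world_to_cam" (4x4, takes a point from world to camera coordinates). Camera axes: x right, y up, looking along -z (the intrinsics and any distortion apply to the point x, -y, -z); pixel columns grow to the right and rows downward; lengths in m; the calibration is good to about 2 mm. A picture is of the moment at which its call begins: read the wrist's pose just before it. camera_params takes no time and is no camera call; for the wrist camera it gives the pose at the moment of the call.
- arm.close_job(): hands the job in, once; it reports no verdict.
The state is a dict: "time_s": time; "joint_positions": joint angles; "joint_velocities": joint speeds; "joint_torque": joint torques, N m; "tcp_pos": TCP position; "tcp_rot": TCP orientation; "wrist_force": force on the tool from outside, world axes, zero at the start; "wrist_torque": the same for the moment, N m; "gripper_width": finger opening in m.
Only numpy, scipy, OpenCV 4.12 (cv2) and the standard library are available. Lean on these libraries where they do the work, as an engineer would, in place of code of your own. Each camera call takes 0.05 s, during which the arm holds its last target. There are 200 camera calls.

## Task

Send the brown bottle lying on the hatch's sloping deck through to the blue crate: press the black paddle down to swing the flap open and keep it open until the bottle has rolled into the chamber, then ease the paddle back up so that the flap comes down fully shut gently, without slamming. Only once the flap is shut, push the valve's spring-centred lever away from you nearly to its stop and hold it there a second or so, until the bottle has rolled out into the crate, then let the lever spring back to the middle. Leave the other bottle, the beaker and the jar where they stand, and finish with your hand clear.

Things in the scene. Friction and masses are not known exactly. Their poses are not given: they have to be found in the camera images.
- hatch: Fixed machine, 525 mm long, 186 mm wide over its white side walls, 275 mm high. Origin on the bench below the flap's hinge, midway across; +x is downhill, away from the robot, z up. A steel deck, 170 mm between its walls, slopes down at 12 degrees from x = -115 mm, z = 113 mm at x = 0 (the shut flap). The chamber, x = 0 to 156 mm, has white walls (top z = 275 mm) and steel guard bars across its open top.
- chamber (a point): Fixed point on the deck in the chamber, x = 80 mm of the hatch. Its lower end, x = 156 mm, is closed by an upright steel drop gate, 58 mm high. The lever drives the gate: it sinks 130 mm per rad and lets the bottle out from about 0.42 rad; the bottle then rolls within about 1 s into the open blue crate beyond (x = 190 to 410 mm, 260 mm wide, 68 mm high), fixed to the hatch.
- hinge (a point): The middle of the flap's hinge axis, z = 263 mm; the axis is the hatch's y. The aluminium flap (160 mm wide) hangs from it into the way of the bottle, down to 30 mm above the deck.
- paddle (a point): Centre of the upper face of the black paddle (36 x 90 mm, 6 mm thick, long side along the hatch's y), rigid with the flap through two 95 mm arms, 97 mm from the hinge axis on the robot's side. With the flap shut it slopes 30 degrees up from the hinge towards the robot: the point lies 51 mm above and 83 mm before the hinge. Nothing stands above it.
- flap (a joint): Flap angle, rad: 0 shut (hanging upright on its stop), grows as the paddle goes down and the flap swings up into the chamber; stop at 1.1. The bottle passes from about 0.9 and needs about 1 s. A spring closes it: 3 N on the paddle to start, about 9 N near full opening. Let go, it slams; faster than 1.2 rad/s in the last 0.3 rad (0.12 m/s at the paddle) is a slam.
- bottle_center (a point): Centre, on the axis, of the main body of the brown glass bottle: 66 mm in diameter, 105 mm long, plus neck and blue cap, 36 mm, on the left. 0.2 to 0.35 kg. It lies across the deck (axis along the hatch's y) against the shut flap, under the paddle. In the chamber it rests at about x = 120 mm of the hatch against the gate; in the crate at x = 220 to 380 mm, z about 40 mm.
- valve: Fixed aluminium valve block, 100 x 70 x 50 mm (x, y, z), with two cheeks up to z = 72 mm at its middle, standing to the left or to the right of the hatch. Origin at the centre of its underside; its x axis points away from the robot (to within 25 degrees) and is the direction in which the lever is to be pushed.
- lever (a joint): Angle of the lever in rad: 0 upright in the middle (springs rest within 0.03 of it), positive with its knob pushed away from the robot along the valve's +x, stops at -0.6 and 0.6. It pivots 60 mm above the bench about the valve's y axis; about 5 N on the knob holds it at 0.55. Only the positive side opens the gate; it counts as held over above 0.45.
- lever_knob (a point): Centre of the black ball knob (30 mm in diameter) on top of the lever's 12 mm steel rod, 110 mm from the pivot: 170 mm above the bench when upright.
- stock_bottle: Standing brown bottle, 72 mm in diameter, 160 mm high, loose; on the other side of the hatch from the valve. Origin at the centre of its underside. Leave alone.
- beaker: Glass beaker, 72 mm in diameter, 90 mm high, loose, to the left. Origin at the centre of its underside. Leave alone.
- jar: White jar, 70 mm in diameter, 85 mm high, loose, to the right. Origin at the centre of its underside. Leave alone.
There are look-alikes about, which are no part of the job. What is shaped like the part that bears bottle_center but purple or yellow is not meant.

How it is judged:
On the way, in this order (a step that is already met when the one before it is completed fails the run):
1. the bottle has rolled into the chamber with the flap still held open (over 0.2 rad) (x of bottle_center in the frame of hatch between 0.07 and 0.15 m and z of bottle_center in the frame of hatch below 0.18 m and value of joint flap above 0.2 rad), for 0.1 s.
2. the flap is shut (under 0.05 rad) behind the bottle, which waits in the chamber (x of bottle_center in the frame of hatch between 0.07 and 0.15 m and z of bottle_center in the frame of hatch below 0.18 m and value of joint flap below 0.05 rad), for 0.2 s.
3. the lever is held pushed away from the robot (over 0.45 rad) for 0.6 s with the flap shut (value of joint lever above 0.45 rad and value of joint flap below 0.05 rad), for 0.6 s.
At the end, for the whole second after the job is handed in: The bottle lies at rest (under 0.05 m/s) in the blue crate, its centre under 60 mm above the bench, the flap is shut (under 0.05 rad), and the lever is back in the middle (within 0.08 rad) (x of bottle_center in the frame of hatch between 0.19 and 0.41 m and z of bottle_center in the frame of hatch below 0.06 m and linear speed of bottle below 0.05 m/s and value of joint flap below 0.05 rad and value of joint lever between -0.08 and 0.08 rad); the robot touches nothing.
It fails at once if the flap slams: it closes faster than 1.2 rad/s in the last 0.3 rad (value of joint flap between 0.02 and 0.3 rad and velocity of joint flap below -1.2 rad/s).
It fails at once if the lever is pushed away (over 0.25 rad) while the flap is open (over 0.12 rad) (value of joint lever above 0.25 rad and value of joint flap above 0.12 rad).
It fails at once if the standing brown bottle is moved by more than 40 mm or tipped over (distance of stock_bottle from where it was at the start of the episode above 0.04 m or angle between stock_bottle's own z axis and vertical above 0.5 rad).
It fails at once if the beaker is moved by more than 40 mm or tipped over (distance of beaker from where it was at the start of the episode above 0.04 m or angle between beaker's own z axis and vertical above 0.5 rad).
It fails at once if the jar is moved by more than 40 mm or tipped over (distance of jar from where it was at the start of the episode above 0.04 m or angle between jar's own z axis and vertical above 0.5 rad).
It also fails if it takes over 69 s, if anything falls off the work surface, if the arm or the gripper's body presses on something with over 40 N, if the wrist force passes 120 N, or if a joint passes its speed limit or range.

## Working session

There is one attempt and no reset: what is moved stays moved. The work goes in short steps, Python scripts to look and compute and a shell command to move; the robot and the scene stay as the last step left them, time stands still between calls to the robot, and variables do not carry over. Pictures are saved under pics/ and viewed, about 8 in all and at most 12, crops included, and the job is handed in when it is done.

```bash
ls; mkdir -p pics; python3 - <<'E'
from plant import arm
import cv2,numpy as np
np.set_printoptions(precision=4,suppress=True)
for n in ("scene","top"):
    cv2.imwrite(f"pics/{n}0.png",arm.grab_frame(n)[:,:,::-1])
    print(n,arm.camera_params(n))
print(arm.observe())
E
```

```text
pics
scene {'fovy': 45.64172701590301, 'cx': 284.2732219119138, 'cy': 201.0099460991848, 'dist': array([-0.1368,  0.    ,  0.    ,  0.    ,  0.    ]), 'world_to_cam': array([[ 0.9991,  0.0432, -0.0054, -0.5734],
       [-0.0222,  0.6137,  0.7893, -0.1634],
       [ 0.0374, -0.7884,  0.614 , -1.3819],
       [ 0.    ,  0.    ,  0.    ,  1.    ]])}
top {'fovy': 44.58760100479275, 'cx': 279.6611764765315, 'cy': 212.15128926162882, 'dist': array([-0.147,  0.   ,  0.   ,  0.   ,  0.   ]), 'world_to_cam': array([[ 0.0257, -0.9997,  0.006 , -0.0223],
       [ 0.9913,  0.0263,  0.1291, -0.6001],
       [-0.1292,  0.0026,  0.9916, -1.5196],
       [ 0.    ,  0.    ,  0.    ,  1.    ]])}
{'time_s': 0.1, 'joint_positions': array([ 1.0204,  0.1244,  1.6515, -0.    ,  1.3675, -0.0826]), 'joint_velocities': array([ 0.0008, -0.0017, -0.0027,  0.0008, -0.002 , -0.0017]), 'joint_torque': array([  0.0002, -41.8883, -36.1096,   0.0776,   0.0461,  -0.0001]), 'tcp_pos': array([0.2928, 0.5797, 0.2135]), 'tcp_rot': array([-0.6872,  0.6885, -0.1641,  0.1637]), 'wrist_force': array([0.493 , 0.3847, 0.4615]), 'wrist_torque': array([ 0.0193, -0.0223,  0.0313]), 'gripper_width': 0.09548609236294582}
```

View pics/scene0.png

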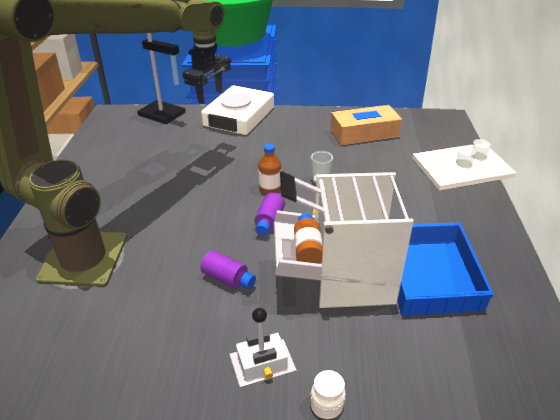

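View pics/top0.png

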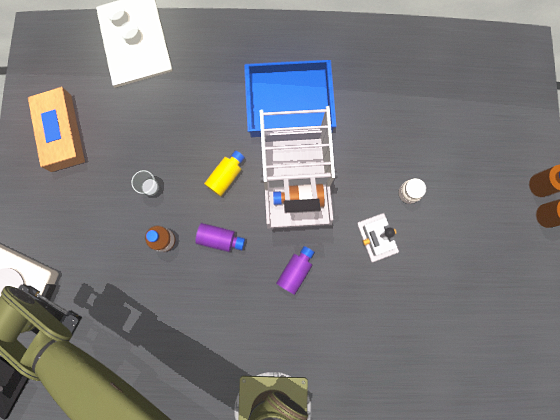

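Top view: the hatch runs from about (300,228) up to the crate at (290,95), and the valve is at (378,238) with its knob at (390,232). Jar (413,190), beaker (146,184).

Things that could be taken for the bottle: brown on the deck (305,193), standing brown (158,238), purple (218,237) and (296,270), yellow (224,174), brown at the side (547,180/213). By the description I choose (305,193), and check it in a close crop.

```bash
python3 - <<'E'
import cv2
a=cv2.imread("pics/top0.png"); c=a[100:265,240:420]
cv2.imwrite("pics/c1.png",cv2.resize(c,None,fx=3.6,fy=3.6,interpolation=cv2.INTER_CUBIC))
a=cv2.imread("pics/scene0.png"); c=a[160:390,220:500]
cv2.imwrite("pics/c2.png",cv2.resize(c,None,fx=2.6,fy=2.6,interpolation=cv2.INTER_CUBIC))
E
```

```text
(no output)
```

View pics/c1.png

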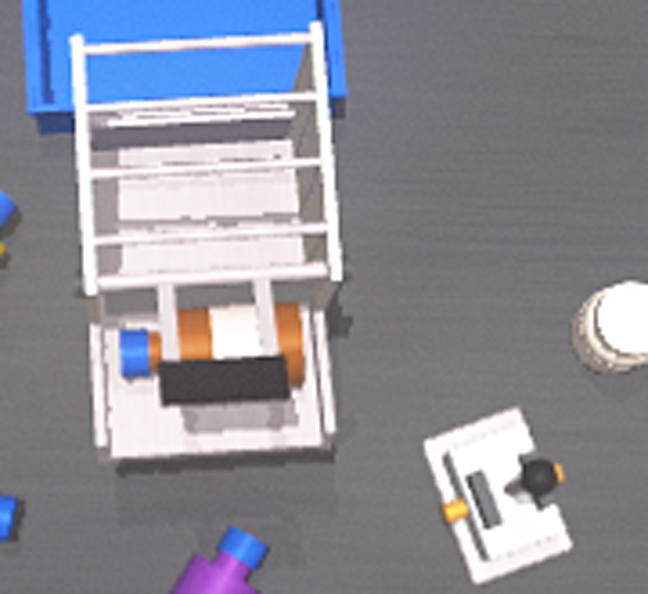

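View pics/c2.png

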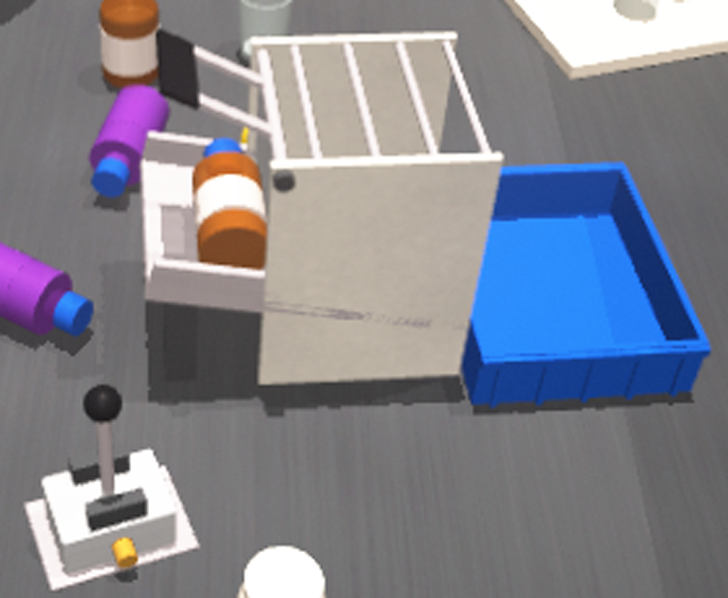

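The crop confirms it: a brown glass bottle with a blue cap on the left, under the paddle, at about (212,335) in the crop. Next I fit the hatch and valve poses from both views.

```bash
cat > h.py <<'E'
import numpy as np,cv2
from plant import arm
from scipy.optimize import least_squares
from scipy.spatial.transform import Rotation as R
np.set_printoptions(precision=4,suppress=True)
F=np.diag([1.,-1,-1])
def proj(n,P,p=None):
    p=p or arm.camera_params(n); f=210/np.tan(np.radians(p["fovy"])/2); W=np.array(p["world_to_cam"])
    K=np.array([[f,0,p["cx"]],[0,f,p["cy"]],[0,0,1]])
    return cv2.projectPoints(np.atleast_2d(P).astype(float),cv2.Rodrigues(F@W[:3,:3])[0],F@W[:3,3],K,np.array(p["dist"]))[0][:,0]
def xf(q,P):
    c,s=np.cos(q[2]),np.sin(q[2]); P=np.array(P,float)
    return P@np.array([[c,s,0],[-s,c,0],[0,0,1]])+[q[0],q[1],0]
T=lambda a:np.array([240,100])+np.array(a,float)/3.6
S=lambda a:np.array([220,160])+np.array(a,float)/2.6
E
python3 - <<'E'
from h import *
pad=[[-.0986,.045,.323],[-.0986,-.045,.323],[-.0674,-.045,.305],[-.0674,.045,.305]]
wall=[[0,-.093,.275],[.156,-.093,.275],[0,.093,.275],[.156,.093,.275]]
tp=T([(163,404),(290,395),(287,357),(160,368),(341,277),(317,22),(85,293),(70,36)])
sp=S([(160,28),(160,95),(198,108),(195,48),(275,163),(502,157),(252,40),(457,36)])
P=pad+wall
f=lambda q:np.r_[proj("top",xf(q,P))-tp,proj("scene",xf(q,P))-sp].ravel()
r=least_squares(f,[.7,-.05,0],loss="soft_l1");print("hatch",r.x);print(r.fun.reshape(-1,2).round(1).T)
# knob
k=least_squares(lambda x:np.r_[proj("top",x)-T((540,475)),proj("scene",x)-S((102,403))].ravel(),[.5,-.3,.17]);print("knob",k.x,k.fun)
def ray(n,px,z):
    return least_squares(lambda x:(proj(n,[x[0],x[1],z])-px).ravel(),[.5,-.3]).x
for z in(0,.005):
    c=np.array([ray("top",T(a),z) for a in [(425,440),(520,408),(572,545),(477,582)]])
    d=(c[0]-c[3]+c[1]-c[2])/2;print("plate",c.mean(0),d,np.degrees(np.arctan2(d[1],d[0])),np.linalg.norm(d))
    c2=[ray("scene",S(a),z) for a in [(25,505),(50,587),(198,545)]];d=c2[2]-c2[1]; print(np.degrees(np.arctan2(d[1],d[0])),(c2[0]+c2[2])/2)
print("beak",ray("top",(146,184),.05),"jar",ray("top",(413,190),.05),"stock",ray("top",(155,238),.1))
p=arm.camera_params("wrist");print(arm.observe()["tcp_rot"],R.from_quat(arm.observe()["tcp_rot"],scalar_first=True).as_matrix())
E
```

```text
hatch [ 0.6677 -0.054   0.1024]
[[ -0.2   0.6  -0.3  -0.4  -0.2   0.9  -0.2  -0.2  -2.3  -0.2  -0.4  -2.3
    2.8 -13.6   1.8 -14.3]
 [ -0.5  -0.8  -1.4  -1.8  -4.2   9.5  -3.4  10.5   1.1  -1.1  -0.1  -0.8
    2.2   1.3  -0.   -0.8]]
knob [ 0.5368 -0.315   0.1732] [-0.0838 -0.4808 -0.3521  0.0511]
plate [ 0.5352 -0.3172] [0.1203 0.0461] 20.96226523708515 0.12883206127978775
20.770426079772392 [ 0.5376 -0.3102]
plate [ 0.5348 -0.3162] [0.1199 0.0459] 20.96226523708537 0.12842551257969734
20.77042607979722 [ 0.538  -0.3135]
beak [0.6753 0.4061] jar [ 0.6786 -0.4147] stock [0.5066 0.3563]
[-0.6872  0.6885 -0.1641  0.1637] [[ 0.8926 -0.0009  0.4509]
 [-0.4509 -0.0016  0.8926]
 [-0.0001 -1.     -0.0018]]
```

```bash
cat >> h.py <<'E'
def rel(goal,yaw):
    "shift (mm) and turn in present tool axes to reach goal, tool down with tool x at yaw"
    o=arm.observe(); M=R.from_quat(o["tcp_rot"],scalar_first=True)
    G=R.from_matrix(np.array([[np.cos(yaw),0,-np.sin(yaw)],[np.sin(yaw),0,np.cos(yaw)],[0,-1,0]]))
    if np.linalg.det(G.as_matrix())<0 or True:
        x=np.array([np.cos(yaw),np.sin(yaw),0]);y=np.array([0,0,-1.]);G=R.from_matrix(np.c_[x,y,np.cross(x,y)])
    return M.inv().apply(np.array(goal)-o["tcp_pos"])*1000,(M.inv()*G).as_rotvec(),o["tcp_pos"],o["wrist_force"]
E
python3 - <<'E'
from h import *
pad=[[-.0986,.045,.323],[-.0986,-.045,.323],[-.0674,-.045,.305],[-.0674,.045,.305]]
tp=T([(163,404),(290,395),(287,357),(160,368),(341,277),(317,22),(85,293),(70,36)])
sp=S([(160,28),(160,95),(198,108),(195,48),(275,163),(502,157),(252,40),(457,36)])
def f(q):
    P=pad+[[q[4],-.093,.275],[q[3],-.093,.275],[q[4],.093,.275],[q[3],.093,.275]]
    return np.r_[proj("top",xf(q,P))-tp,proj("scene",xf(q,P))-sp].ravel()
r=least_squares(f,[.7,-.05,0,.19,0],loss="soft_l1");print("hatch",r.x);print(r.fun.reshape(-1,2).round(1).T)
q=r.x
print("paddle",xf(q,[-.083,0,.314]))
print(rel(xf(q,[-.075,0,.40]),q[2]))
E
```

```text
hatch [ 0.6678 -0.0544  0.095   0.1862 -0.0072]
[[-0.3  0.4 -0.3 -0.5  0.2  0.5  0.1 -0.3 -2.1 -0.3 -0.5 -2.1 -0.8 -0.2
  -0.8 -1.9]
 [-0.7 -0.6 -1.3 -2.  -1.2 -1.1 -1.  -0.7  1.  -1.2 -0.1 -0.8  2.4  1.2
   0.2 -0.8]]
paddle [ 0.5851 -0.0622  0.314 ]
(array([ 557.0723, -185.7318, -437.2286]), array([ 0.0018, -0.5627, -0.0006]), array([0.2928, 0.5797, 0.2135]), array([0.493 , 0.3847, 0.4615]))
```

```bash
python3 -m creep '1 0 -50 0 0 0 0;1 0 -100 0 0 0 0;1 20 -150 -15 0 -0.1 0;1 50 -186 -40 0 -0.2 0;1 88 -186 -70 0 -0.3 0;1 126 -186 -100 0 -0.4 0;1 165 -186 -130 0 -0.5 0;1 203 -186 -160 0 -0.56 0;1 241 -186 -190 0 -0.56 0;1 280 -186 -220 0 -0.56 0' 20; python3 - <<'E'
from h import *
q=[ 0.6678,-0.0544,0.095]
print(rel(xf(q,[-.075,0,.40]),q[2]))
E
```

```text
time_s: 1.1
tcp_pos: [0.4439, 0.2554, 0.3995]
tcp_rot: [-0.706, 0.707, 0.032, -0.033]
wrist_force: [1.1, 1.0, -0.2]
gripper_width: 0.0202
(array([ 119.2788,   -0.1644, -329.3642]), array([ 0.0016, -0.0025, -0.0014]), array([0.4439, 0.2554, 0.3995]), array([ 1.1454,  1.0417, -0.1587]))
```

```bash
python3 -m creep '1 15 0 -42 0 0 0;1 30 0 -84 0 0 0;1 45 0 -126 0 0 0;1 60 0 -168 0 0 0;1 75 0 -210 0 0 0;1 90 0 -250 0 0 0;1 105 0 -290 0 0 0;1 119 0 -329 0 0 0;1 119 0 -329 0 0 0;1 119 0 -329 0 0 0'; python3 - <<'E'
from h import *
q=[ 0.6678,-0.0544,0.095]
print(rel(xf(q,[-.075,0,.34]),q[2]))
a=arm.grab_frame("scene")[:,:,::-1][100:330,200:420]
b=arm.grab_frame("top")[:,:,::-1][100:330,200:400]
cv2.imwrite("pics/d.png",cv2.resize(np.hstack([a,b]),None,fx=1.9,fy=1.9,interpolation=cv2.INTER_CUBIC))
E
```

```text
time_s: 2.1
tcp_pos: [0.5927, -0.0618, 0.3988]
tcp_rot: [-0.706, 0.707, 0.031, -0.033]
wrist_force: [0.1, 0.5, 0.5]
gripper_width: 0.0006
(array([ 0.6344, 58.7777,  0.2637]), array([ 0.0006, -0.0041, -0.0033]), array([ 0.5927, -0.0618,  0.3988]), array([0.0881, 0.4928, 0.4816]))
```

View pics/d.png

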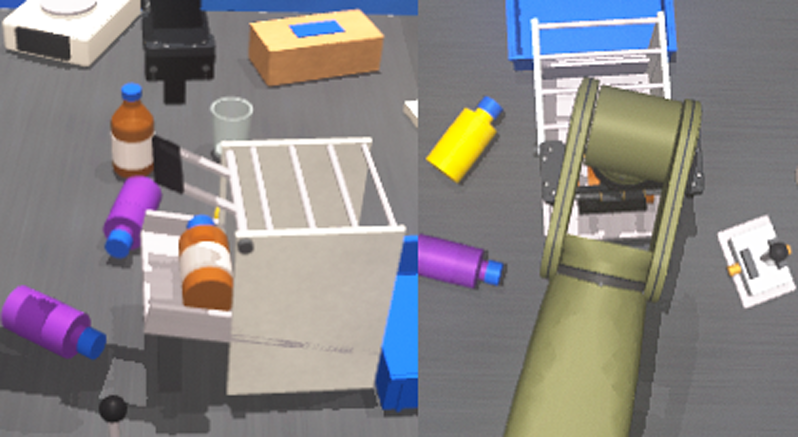

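The closed fingertips, scene crop (175,95), hang over the paddle at (168,165), and the bottle is still on the deck. I descend and press, following the paddle's arc.

```bash
python3 -m creep '1 0 25 0 0 0 0;1 0 45 0 0 0 0;1 0 62 0 0 0 0;1 0 74 0 0 0 0;1 0 82 0 0 0 0;1 0 88 0 0 0 0;1 -2 96 0 0 0 0;1 -4 104 0 0 0 0;1 -4 104 0 0 0 0'; python3 - <<'E'
from h import *
q=[ 0.6678,-0.0544,0.095]
print(rel(xf(q,[-.092,0,.221]),q[2]))
E
```

```text
time_s: 3.1
tcp_pos: [0.5879, -0.0611, 0.2949]
tcp_rot: [-0.706, 0.707, 0.032, -0.034]
wrist_force: [-1.0, -0.3, 1.8]
gripper_width: 0.0004
(array([-11.6547,  73.9043,  -0.873 ]), array([ 0.0012, -0.0019, -0.0025]), array([ 0.5879, -0.0611,  0.2949]), array([-0.9608, -0.3268,  1.842 ]))
```

```bash
python3 -m creep '1 -2 11 0 0 0 0;1 -4 22 0 0 0 0;1 -6 33 0 0 0 0;1 -7 44 -1 0 0 0;1 -8 54 -1 0 0 0;1 -10 63 -1 0 0 0;1 -12 70 -1 0 0 0;1 -12 74 -1 0 0 0;1 -12 74 -1 0 0 0;1 -12 74 -1 0 0 0'; python3 - <<'E'
from h import *
print(arm.observe()["wrist_force"])
a=arm.grab_frame("scene")[:,:,::-1][130:330,240:440]
b=arm.grab_frame("top")[:,:,::-1][100:300,200:400]
cv2.imwrite("pics/e.png",cv2.resize(np.hstack([a,b]),None,fx=2,fy=2,interpolation=cv2.INTER_CUBIC))
E
```

```text
time_s: 4.1
tcp_pos: [0.5777, -0.0635, 0.2239]
tcp_rot: [-0.706, 0.707, 0.034, -0.032]
wrist_force: [-0.5, 1.1, 8.9]
gripper_width: 0.0005
[-0.4784  1.0788  8.9042]
```

View pics/e.png

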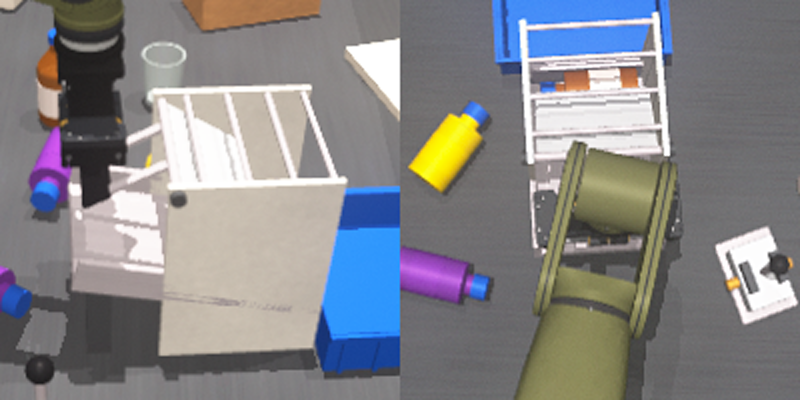

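The flap is open, with 8.9 N on the paddle. In the top view the bottle (590,82 in the crop) already lies at the gate. I now ease the paddle up.

```bash
python3 -m creep '1 0 -3 0 0 0 0;1 1 -9 0 0 0 0;1 2 -15 0 0 0 0;1 3 -21 0 0 0 0;1 4 -27 0 0 0 0;1 6 -33 0 0 0 0;1 7 -39 0 0 0 0;1 8 -45 0 0 0 0;1 9 -50 0 0 0 0;1 9 -55 0 0 0 0'; python3 - <<'E'
from h import *
q=[ 0.6678,-0.0544,0.095]
print(rel(xf(q,[-.075,0,.315]),q[2]))
E
```

```text
time_s: 5.2
tcp_pos: [0.5867, -0.0629, 0.28]
tcp_rot: [-0.705, 0.707, 0.034, -0.031]
wrist_force: [-0.3, -1.3, 4.6]
gripper_width: 0.0008
(array([  6.7235, -34.9866,   0.7067]), array([ 0.0033, -0.0023,  0.0045]), array([ 0.5867, -0.0629,  0.28  ]), array([-0.3224, -1.3368,  4.5503]))
```

```bash
python3 -m creep '1 1 -4 0 0 0 0;1 2 -7 0 0 0 0;1 2 -10 0 0 0 0;1 3 -13 0 0 0 0;1 4 -16 0 0 0 0;1 4 -19 0 0 0 0;1 5 -22 0 0 0 0;1 5 -25 0 0 0 0;1 6 -28 0 0 0 0;1 6 -30 0 0 0 0';  python3 -m creep '1 0 -2 0 0 0 0;1 1 -4 0 0 0 0;1 1 -6 0 0 0 0;1 1 -8 0 0 0 0;1 1 -10 0 0 0 0;1 1 -12 0 0 0 0;1 1 -14 0 0 0 0;1 1 -17 0 0 0 0;1 1 -20 0 0 0 0;1 1 -24 0 0 0 0'
```

```text
time_s: 6.2
tcp_pos: [0.5926, -0.0622, 0.3101]
tcp_rot: [-0.705, 0.707, 0.034, -0.031]
wrist_force: [3.1, -0.5, 0.7]
gripper_width: 0.0008
time_s: 7.2
tcp_pos: [0.5934, -0.062, 0.3342]
tcp_rot: [-0.705, 0.707, 0.034, -0.031]
wrist_force: [-0.0, 0.4, 0.6]
gripper_width: 0.0006
```

```bash
python3 -m creep '.83 0 -30 0 0 0 0;.83 0 -66 0 0 0 0'; python3 - <<'E'
from h import *
print(rel([.490,-.333,.40],.365))
E
```

```text
time_s: 7.4
tcp_pos: [0.5923, -0.0617, 0.399]
tcp_rot: [-0.706, 0.707, 0.033, -0.033]
wrist_force: [0.3, 0.5, 0.8]
gripper_width: 0.0114
(array([-127.0106,   -0.4874, -260.6194]), array([ 0.0017, -0.2723, -0.0004]), array([ 0.5923, -0.0617,  0.399 ]), array([0.2962, 0.5163, 0.8023]))
```

```bash
python3 -m creep '.83 -20 0 -40 0 -0.07 0;.83 -40 0 -80 0 -0.14 0;.83 -60 0 -120 0 -0.2 0;.83 -80 0 -160 0 -0.27 0;.83 -100 0 -200 0 -0.27 0;.83 -115 0 -235 0 -0.27 0;.83 -127 0 -261 0 -0.27 0;.83 -127 0 -261 0 -0.27 0;.83 -127 0 -261 0 -0.27 0'; python3 - <<'E'
from h import *
print(rel([.490,-.333,.147],.365))
a=arm.grab_frame("scene")[:,:,::-1][130:390,200:440]
b=arm.grab_frame("top")[:,:,::-1][70:330,220:440]
cv2.imwrite("pics/f.png",cv2.resize(np.hstack([a,b]),None,fx=1.7,fy=1.7,interpolation=cv2.INTER_CUBIC))
E
```

```text
time_s: 8.3
tcp_pos: [0.4899, -0.3336, 0.3996]
tcp_rot: [-0.695, 0.696, 0.127, -0.127]
wrist_force: [-0.0, 0.6, -0.9]
gripper_width: 0.0162
(array([  0.364 , 252.6034,   0.8056]), array([ 0.0012, -0.0034, -0.0003]), array([ 0.4899, -0.3336,  0.3996]), array([-0.0392,  0.5765, -0.8802]))
```

View pics/f.png

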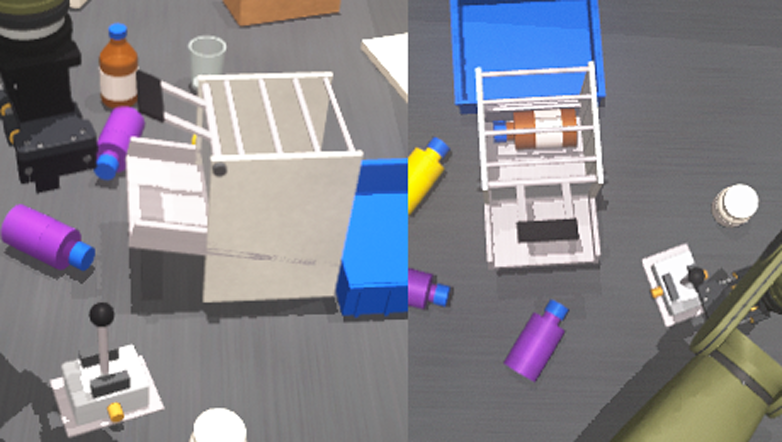

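The paddle is back at its starting place, (548,230) in the crop, so the flap is shut, and the bottle (545,128) is waiting in the chamber. I descend behind the knob.

```bash
python3 -m creep '.83 0 45 0 0 0 0;.83 0 90 0 0 0 0;.83 0 135 0 0 0 0;.83 0 180 0 0 0 0;.83 0 215 0 0 0 0;.83 0 240 1 0 0 0;.83 0 253 1 0 0 0;.83 0 253 1 0 0 0;.83 0 253 1 0 0 0' 30; python3 - <<'E'
from h import *
v=np.array([.934,.357]);k=np.array([.537,-.315])
for d in (-.023,.0325): print(rel([*(k+v*d),.147],.365))
E
```

```text
time_s: 9.3
tcp_pos: [0.4912, -0.3321, 0.1484]
tcp_rot: [-0.694, 0.697, 0.129, -0.128]
wrist_force: [0.6, -0.8, 0.5]
gripper_width: 0.0165
(array([25.882 ,  1.3935, -0.3899]), array([ 0.0035, -0.0004,  0.0009]), array([ 0.4912, -0.3321,  0.1484]), array([ 0.556 , -0.7972,  0.5221]))
(array([81.3766,  1.4445, -0.3626]), array([ 0.0035, -0.0004,  0.0009]), array([ 0.4912, -0.3321,  0.1484]), array([ 0.556 , -0.7972,  0.5221]))
```

```bash
python3 -m creep '.83 10 0 0 0 0 0;.83 20 0 0 0 0 0;.83 28 1 0 0 0 0;.83 36 2 0 0 0 0;.83 44 4 0 0 0 0;.83 52 6 0 0 0 0;.83 60 8 0 0 0 0;.83 68 10 0 0 0 0;.83 75 11 0 0 0 0;.83 80 11 0 0 0 0'; python3 - <<'E'
from h import *
v=np.array([.934,.357]);k=np.array([.537,-.315])
print(rel([*(k+v*.0325),.137],.365))
a=arm.grab_frame("scene")[:,:,::-1][130:390,200:440]
b=arm.grab_frame("top")[:,:,::-1][70:330,220:440]
cv2.imwrite("pics/g.png",cv2.resize(np.hstack([a,b]),None,fx=1.7,fy=1.7,interpolation=cv2.INTER_CUBIC))
E
```

```text
time_s: 10.3
tcp_pos: [0.5646, -0.3029, 0.1352]
tcp_rot: [-0.695, 0.696, 0.127, -0.13]
wrist_force: [-6.3, 0.2, -4.4]
gripper_width: 0.0163
(array([ 2.3965, -1.8363, -1.4234]), array([ 0.0003,  0.0001, -0.0035]), array([ 0.5646, -0.3029,  0.1352]), array([-6.2659,  0.19  , -4.4035]))
```

View pics/g.png

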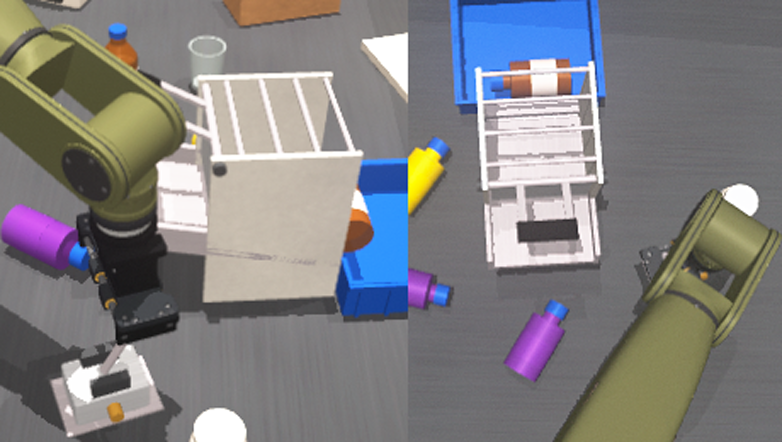

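The lever is over by about 0.5 rad (6 N), and the bottle is rolling out over the gate, (540,78) in the crop. I hold it there.

```bash
python3 -m creep '.83 2 0 0 0 0 0;.83 2 0 0 0 0 0;.83 2 0 0 0 0 0;.83 2 0 0 0 0 0;.83 2 0 0 0 0 0;.83 2 0 0 0 0 0;.83 2 0 0 0 0 0;.83 2 0 0 0 0 0;.83 2 0 0 0 0 0;.83 2 0 0 0 0 0'; python3 - <<'E'
from h import *
print(arm.observe()["wrist_force"])
a=arm.grab_frame("scene")[:,:,::-1][130:390,260:500]
b=arm.grab_frame("top")[:,:,::-1][40:300,220:440]
cv2.imwrite("pics/i.png",cv2.resize(np.hstack([a,b]),None,fx=1.7,fy=1.7,interpolation=cv2.INTER_CUBIC))
E
```

```text
time_s: 11.4
tcp_pos: [0.5658, -0.302, 0.1344]
tcp_rot: [0.695, -0.695, -0.127, 0.13]
wrist_force: [-5.3, -0.4, -1.3]
gripper_width: 0.0161
[-5.2604 -0.4387 -1.2838]
```

View pics/i.png

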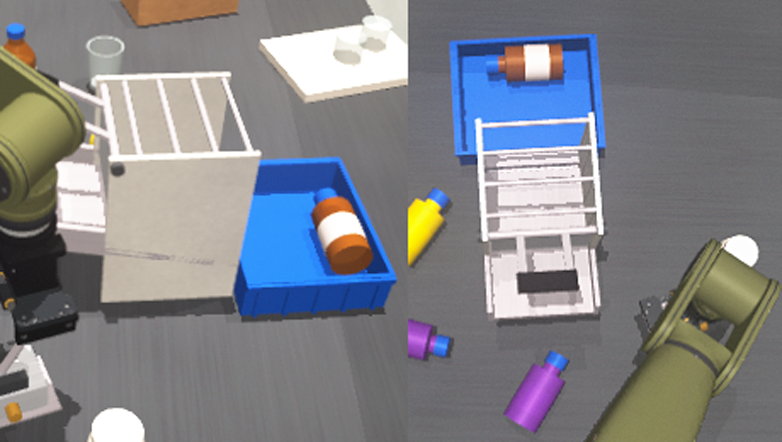

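The bottle lies in the crate. I push 3 mm further for margin, hold for another 0.7 s, then back off gently.

```bash
python3 -m creep '.83 2 0 0 0 0 0;.83 4 0 0 0 0 0;.83 4 0 0 0 0 0;.83 4 0 0 0 0 0;.83 4 0 0 0 0 0;.83 4 0 0 0 0 0;.83 4 0 0 0 0 0;.83 4 0 0 0 0 0;.83 4 0 0 0 0 0;.83 4 0 0 0 0 0'; python3 -m creep '.83 -8 -1 0 0 0 0;.83 -16 -3 0 0 0 0;.83 -24 -5 0 0 0 0;.83 -32 -7 0 0 0 0;.83 -40 -9 0 0 0 0;.83 -48 -11 0 0 0 0;.83 -56 -11 0 0 0 0;.83 -64 -11 0 0 0 0;.83 -80 -11 0 0 0 0;.83 -100 -11 0 0 0 0'; python3 -m creep '.83 -20 -20 0 0 0 0;.83 -30 -60 0 0 0 0;.83 -40 -110 0 0 0 0;.83 -50 -150 0 0 0 0;.83 -80 -170 0 0 0 0;.83 -100 -170 0 0 0 0;.83 -100 -170 0 0 0 0;.83 -100 -170 0 0 0 0'; python3 - <<'E'
from h import *
print(arm.observe()["wrist_force"])
a=arm.grab_frame("scene")[:,:,::-1][130:390,220:460]
b=arm.grab_frame("top")[:,:,::-1][40:300,220:440]
cv2.imwrite("pics/j.png",cv2.resize(np.hstack([a,b]),None,fx=1.7,fy=1.7,interpolation=cv2.INTER_CUBIC))
E
```

```text
time_s: 12.5
tcp_pos: [0.5684, -0.3006, 0.1333]
tcp_rot: [0.696, -0.695, -0.126, 0.131]
wrist_force: [-4.7, -1.3, -1.5]
gripper_width: 0.0162
time_s: 13.5
tcp_pos: [0.4742, -0.3366, 0.1451]
tcp_rot: [0.696, -0.695, -0.126, 0.131]
wrist_force: [0.2, -0.2, 0.2]
gripper_width: 0.0163
time_s: 14.3
tcp_pos: [0.3812, -0.3724, 0.3154]
tcp_rot: [0.696, -0.695, -0.126, 0.131]
wrist_force: [-0.3, -0.5, 0.1]
gripper_width: 0.016
[-0.2974 -0.4517  0.0984]
```

View pics/j.png

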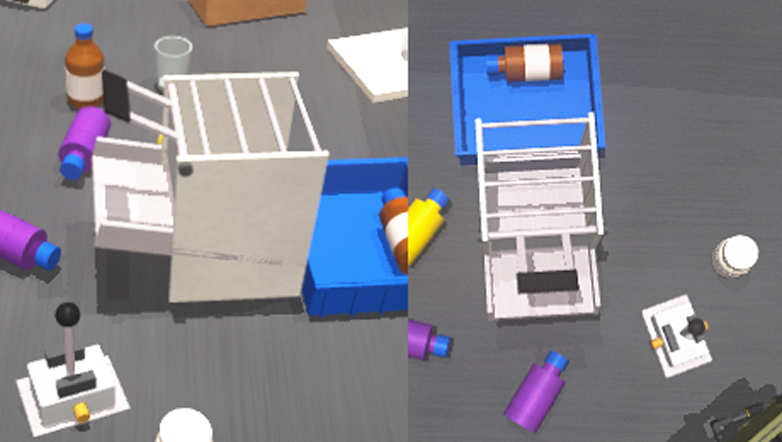

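The bottle is at rest in the crate at (532,62), the lever is upright at (696,325), the flap is shut and the arm is clear. I hand the job in.

```bash
python3 -c "
from plant import arm
print(arm.close_job())"
```

```text
the job is handed in; nothing more can be done
None
```

The brown bottle is in the blue crate, and I handed the job in at about 14.4 s. No verdict was reported, so the result below comes from my own pictures and readings.

- **Flap:** I pressed the paddle down with closed fingertips until the bottle lay at the gate, with about 9 N on the paddle. I then eased it up at about 30 mm/s near the end. A picture showed the paddle back in its starting place, with the bottle waiting in the chamber.
- **Lever:** With the flap shut, I pushed the knob to about 0.51–0.54 rad and held it about 2 s at about 5 N. The bottle rolled out, and I let the lever back gently. The angle is my estimate from the fingertip position and the fitted valve pose; it was not read directly.
- **Last checks:** The final picture shows:
  - the bottle in the same place in the crate as in the picture about 3 s earlier;
  - the flap shut and the lever upright;
  - the standing bottle, beaker and jar where they were;
  - the arm clear, with wrist force at noise level.
- **Disagreements:** My first hatch fit missed the far wall corners by 10–14 pixels, because the chamber walls run about 30 mm past the gate. I refitted with the wall length free, which left about 2 pixels. No other check failed.

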